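Lay the remote on its sloping stand

ROBOT

A 6-joint arm with a two-finger parallel gripper is mounted at the origin on the work surface. World frame = base frame: x ahead of the robot, y to its left, z up, the work surface at z = 0. Lengths are in m, angles in rad, forces in N, time in s.
With the tool pointing down it reaches from about 0.25 to 0.775 m from the base axis. Payload 8.9 kg.
Tool frame: the origin (TCP) lies midway between the tips of the shut fingers; the grasp point (between the pads) lies 19 mm behind it; z points along the fingers, y is the direction in which the jaws open and shut (so a half turn about z gives the same grasp; the last joint's range is limited). The gripper opens to 85 mm and grips with 20 to 120 N. Pads are 22 mm wide; open, the fingers measure 114 mm over their backs; the gripper's body (76 mm by 85 mm) begins 54 mm behind the grasp point. The pads swing forward as they close: fully open they stand 13 mm farther back than shut.
Start: joints at [-1.359, 0.291, -0.153, 1.127, 0, 1.431], TCP at [0.18, -0.493, 0.231] pointing down, gripper open.
Joint ranges: [-2.52, 2.52], [-0.91, 1.74], [-1.3, 1.37], [-1.96, 2.02], [-1.52, 1.47], [-3.14, 3.14]. Speed limits (rad/s): [2.22, 2.22, 2.79, 3.14, 3.14, 3.14].

INTERFACE

Orientations are given as [roll, pitch, yaw] about the fixed x, y, z axes, in that order (R = Rz(yaw) Ry(pitch) Rx(roll)).
In Python, from cell import get_state, capture, sign_off gives the robot as it stands. The module is installed in compiled form; this text tells all that it offers.
- The arm moves only by the shell command python3 -m jog 'ROWS' [FORCE]. ROWS is JSON, a list of rows, each an object of numbers: "dx", "dy", "dz": the shift along the tool's x, y, z each as a share of 0.2 m, from -1 to 1; "wx", "wy", "wz": the turn, a rotation vector about the tool's x, y, z each as a share of 120 degrees, from -1 to 1; "hand": the gripper command: -1 is fully open, 1 is shut, values between are in proportion. In form: [{"dx": .., "dy": .., "dz": .., "wx": .., "wy": .., "wz": .., "hand": ..}, ...]. A call has 1 to 20 rows; each row is the pose to reach, as a shift and turn from the pose commanded when the call began, along the tool's axes at that moment; what a row does not reach only later rows make up. A row lasts 1/12 s, in which the tool goes at most 41.7 mm and 7.16 degrees, less where a joint would pass 70% of its speed; a pose out of reach is approached as far as the arm can. A call with a number of a shift or a turn outside -1 to 1 is refused whole. A call with a gripper value outside its range is refused whole. The fingers move at their own pace and stop on an object; FORCE is the grip in N (left out, the last holds). Time passes only in rows, so rows that repeat a pose let the fingers close. It gives the time, the measured TCP pose, the force and the opening at its end, in the units of the state.
- get_state(): the state, without advancing time (a new reading comes with each control period).
- capture(name): name is "side" or "top"; returns a dict with "frame" (384x512x3 uint8, blue, green, red), "z_map" (384x512 float32, m along the optical axis (not along the pixel's ray), 0 where there is no reading), "mtx" (3x3 intrinsics, pixels), "k1" (the pictures are not rectified: a ray, as slopes to the right and down, at radius r is drawn at 1 + k1 r^2 times it, then the intrinsics apply), "R" (3x3) and "t" (3): a world point X has camera coordinates R X + t. Camera axes: x right, y down, z forward; pixel columns grow to the right and rows downward; lengths in m; the calibration is good to about 2 mm. A picture is of the moment at which its call begins.
- sign_off(): hands the job in, once; it reports no verdict.
The state is a dict: "clock": time; "joint_pos": joint angles; "joint_velocities": joint speeds; "joint_torque": joint torques, N m; "eef_pos": TCP position; "tcp_rot": TCP orientation; "wrist_force": force on the tool from outside, world axes, zero at the start; "torque": the same for the moment, N m; "finger_gap": finger opening in m.
Only numpy, scipy, OpenCV 4.12 (cv2) and the standard library are available. Lean on these libraries where they do the work, as an engineer would, in place of code of your own. Each camera call takes 0.05 s, during which the arm holds its last target. There are 200 camera calls.

TASK

Put the TV remote away on the sloping stand on the coffee table: it should lie face up along the middle of the narrow backrest, with its arrow-pad end uppermost, flat on the backrest, straight, and with its lower end right down on the ledge. The backrest has been left at an angle that you must find out; bring the remote down gently until it rests there before you let go - do not drop it or press hard - and leave the phone, tablet, glasses and mug where they are.

Things in the scene. Friction and masses are not known exactly. Their poses are not given: they have to be found in the camera images.
- remote: White TV remote lying face up on the table, a bar 165 long, 42 wide, 20 mm thick (about 0.14 kg), small black buttons and a round black arrow pad (30 mm) near one end of its face. Origin: centre of its underside. x along its length towards the arrow-pad end, y across its width, z out of the button face.
- remote_heel (a point): Middle of the underside edge at the remote's plain (battery) end, 82.5 mm from its origin along -x: this end belongs on the ledge.
- stand: Fixed stand: dark foot 150 x 100 x 10 mm (30 mm behind to 120 mm ahead of the origin along x), a 14 mm post, and on it a hinged aluminium backrest with ledge, sloping 25 to 43 degrees from level, different each time and NOT reported: feel or see it. Origin on the table straight below stand_corner. x: level, the way the backrest rises, away from the robot; y: along hinge and ledge; z up.
- stand_corner (a point): Middle of the inner corner of backrest and ledge, 70 mm above the table, on the hinge line, so the same at any slope. The backrest, a flat bar 26 mm wide and 8 mm thick (narrower than the remote), rises 125 mm from it; the ledge, square to the backrest, is 48 mm wide, 6 mm thick and 14 mm high. The remote may not slide down the backrest by itself.
- phone: Black phone 150 x 72 x 9 mm, flat on the table; bystander. Origin: centre of its underside.
- tablet: Closed tablet in a grey cover, 175 x 250 x 12 mm (250 along its y), flat on the table beyond the remote; bystander. Origin: centre of its underside.
- glasses: Black spectacles with open temples, about 137 wide, 140 long, 48 mm high, standing on the tablet; bystander. Origin: underside centre.
- mug: White mug, 80 mm across, 92 mm high, handle on its +y side; bystander. Origin: centre of its underside.
Not all that is in view belongs to the job. What is meant by the remote is not pink, and is the smaller of those in its own colour.

How it is judged:
At the end, for the whole second after the job is handed in: Remote released, at rest on the stand, face up, sloping 23.5-45 deg, arrow pad uppermost: heel within 4 mm of the corner along stand x and z and 7 mm along y; width within 0.10 rad of the ledge; stand bears it (over 0.2 N); phone, tablet, glasses, mug within 20 mm of their starts (x of remote_heel in the frame of stand between -0.004 and 0.004 m and y of remote_heel in the frame of stand between -0.007 and 0.007 m and z of remote_heel in the frame of stand between 0.066 and 0.074 m and angle between remote's own z axis and vertical between 0.41 and 0.79 rad and angle between the y axis of remote and the y axis of stand, either way round below 0.1 rad and contact force between remote and stand above 0.2 N and contact force between the fingers and remote below 0.05 N and linear speed of remote below 0.01 m/s and angular speed of remote below 0.05 rad/s and distance of each of phone, tablet, glasses, mug from where it was at the start of the episode below 0.02 m); the robot touches nothing.
It fails at once if the remote is dropped: it moves faster than 0.35 m/s or turns faster than 3 rad/s while the fingers do not touch it (contact force between the fingers and remote below 0.05 N and (linear speed of remote above 0.35 m/s or angular speed of remote above 3 rad/s)).
It fails at once if the remote is pressed on the stand with more than 40 N (contact force between remote and stand above 40 N).
It fails at once if the robot pushes on the stand with more than 40 N (contact force between the arm and stand above 40 N).
It fails at once if a bystander (phone, tablet, glasses or mug) is moved by more than 20 mm (distance of any of phone, tablet, glasses, mug from where it was at the start of the episode above 0.02 m).
It also fails if it takes over 72 s, if anything falls off the work surface, if the arm or the gripper's body presses on something with over 40 N, if the wrist force passes 120 N, or if a joint passes its speed limit or range.

## Working session

There is one attempt and no reset: what is moved stays moved. The work goes in short steps, Python scripts to look and compute and a shell command to move; the robot and the scene stay as the last step left them, time stands still between calls to the robot, and variables do not carry over. Pictures are saved under pics/ and viewed, about 8 in all and at most 12, crops included, and the job is handed in when it is done.

```bash
mkdir -p pics; cat > h.py <<'E'
import numpy as np, cv2
from cell import get_state, capture
from scipy.spatial.transform import Rotation as Ro
def cloud(c):
    z=c["z_map"]; K=np.array(c["mtx"]); h,w=z.shape
    v,u=np.mgrid[:h,:w].astype(np.float64)
    p=np.stack([u.ravel(),v.ravel()],1)[:,None]
    n=cv2.undistortPoints(p,K,np.array([c["k1"],0,0,0,0.]))[:,0].reshape(h,w,2)
    X=np.concatenate([n*z[...,None],z[...,None]],2)
    W=(X-np.array(c["t"]))@np.array(c["R"])
    W[z==0]=np.nan
    return W
E
python3 - <<'E'
from h import *
for n in("side","top"):
    c=capture(n); cv2.imwrite(f"pics/{n}0.png",c["frame"]); np.savez(f"{n}0.npz",**c)
    print(n,c["mtx"],c["k1"],-np.array(c["R"]).T@c["t"])
print(get_state())
E
```

```text
side [[490.66174472   0.         265.35674162]
 [  0.         490.66174472 194.48997688]
 [  0.           0.           1.        ]] -0.09876040716246677 [-0.0800222   0.95347145  0.75408662]
top [[347.49870016   0.         252.91251649]
 [  0.         347.49870016 190.76723262]
 [  0.           0.           1.        ]] -0.01430219574707547 [0.44502176 0.04565461 1.14021133]
{'clock': 0.1, 'joint_pos': array([-1.35932132e+00,  2.91210580e-01, -1.54065060e-01,  1.12668172e+00,
        5.52742607e-06,  1.43148985e+00]), 'joint_velocities': array([-5.99780375e-04, -1.85138078e-03,  1.52651982e-03, -1.09628417e-03,
       -7.77701313e-04,  5.34054665e-05]), 'joint_torque': array([ 2.78384134e-03, -5.37976456e+01,  3.31920004e+01,  9.27952031e-03,
       -1.42131921e-04,  9.49395485e-06]), 'eef_pos': array([ 0.18032561, -0.49264163,  0.23079136]), 'tcp_rot': array([-3.14044364e+00, -1.66690351e-04,  3.50781384e-01]), 'wrist_force': array([ 0.04810766,  0.3872447 , -0.56861251]), 'torque': array([0.00256049, 0.01693082, 0.02769335]), 'finger_gap': 0.0855309016345846}
```

View pics/top0.png

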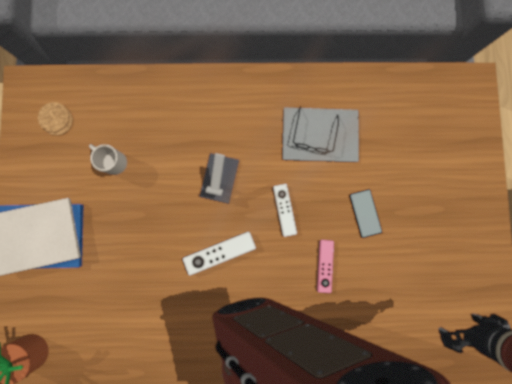

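View pics/side0.png

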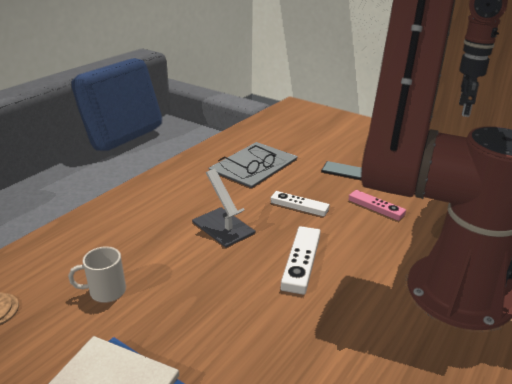

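Top view candidates for the remote are: small white bar (285,210), large white bar (220,254) and pink bar (326,265). I choose the small white one, (285,210). The stand is at (220,178), the mug at (107,159), the phone at (366,213), and the tablet with glasses at (320,135). Next I check the choice in a crop and measure.

```bash
python3 - <<'E'
from h import *
c=dict(np.load("top0.npz")); W=cloud(c); f=c["frame"]
a=cv2.resize(f[140:285,180:340],None,fx=4.5,fy=4,interpolation=cv2.INTER_CUBIC)
cv2.imwrite("pics/crop.png",a)
hsv=cv2.cvtColor(f,cv2.COLOR_BGR2HSV)
m=np.zeros(f.shape[:2],np.uint8); m[178:242,268:302]=1
hgt=W[...,2]
print("table z",np.nanmedian(hgt[220:235,255:270]))
s=(m>0)&(hgt>0.010)
P=W[s]; print(len(P),np.median(P[:,2]))
pts=P[:,:2].astype(np.float32); r=cv2.minAreaRect(pts); print("remote",r, cv2.boxPoints(r))
# dark pixels in it -> pad end
d=s&(f.max(2)<110); print("dark mean",W[d].mean(0),"all",P.mean(0))
# stand
for nm in("top","side"):
    c=dict(np.load(nm+"0.npz")); W=cloud(c); X=W.reshape(-1,3)
    q=X[(abs(X[:,0]-0.49)<.14)&(abs(X[:,1]-.15)<.12)&(X[:,2]>.03)]
    print(nm,len(q),q.min(0),q.max(0))
    np.save(nm+"_st.npy",q)
    b=q[q[:,2]>.078]; 
    for lo in np.arange(.05,.17,.01):
        k=q[(q[:,2]>=lo)&(q[:,2]<lo+.01)]
        if len(k): print(round(lo,2),len(k),k.mean(0).round(4),k[:,1].min().round(3),k[:,1].max().round(3))
    ft=X[(abs(X[:,0]-0.49)<.14)&(abs(X[:,1]-.15)<.12)&(X[:,2]>.006)&(X[:,2]<.014)]
    r=cv2.minAreaRect(ft[:,:2].astype(np.float32)); print("foot",r)
E
```

```text
table z 7.255022661154291e-06
667 0.020273337536111418
remote ((0.4879200756549835, -0.08780720084905624), (0.1642570197582245, 0.04218367487192154), 9.942124366760254) [[ 0.40338334 -0.08121186]
 [ 0.4106665  -0.12276205]
 [ 0.57245684 -0.09440254]
 [ 0.5651736  -0.05285235]]
dark mean [ 0.53778345 -0.07996886  0.0209515 ] all [ 0.48709728 -0.08739609  0.02026594]
top 440 [0.35044223 0.03109911 0.03000323] [0.62976678 0.20194798 0.1464336 ]
0.05 3 [0.5716 0.1172 0.056 ] 0.116 0.119
0.06 16 [0.5555 0.1349 0.067 ] 0.113 0.156
0.07 87 [0.5504 0.1356 0.0759] 0.112 0.161
0.08 46 [0.5631 0.1297 0.084 ] 0.115 0.151
0.09 35 [0.5799 0.1276 0.0953] 0.113 0.141
0.1 32 [0.5895 0.1248 0.1048] 0.113 0.137
0.11 37 [0.5998 0.1234 0.1149] 0.109 0.136
0.12 36 [0.6098 0.1194 0.125 ] 0.105 0.132
0.13 42 [0.6205 0.1172 0.1346] 0.104 0.131
0.14 14 [0.6273 0.1117 0.1438] 0.104 0.124
foot ((0.49084192514419556, 0.13521260023117065), (0.17907990515232086, 0.31058451533317566), 63.05512619018555)
side 571 [0.35327738 0.0401452  0.0300269 ] [0.62970674 0.20204033 0.14684434]
0.05 14 [0.5742 0.1387 0.0557] 0.114 0.15
0.06 23 [0.5643 0.1455 0.0647] 0.126 0.161
0.07 94 [0.553  0.1381 0.076 ] 0.115 0.163
0.08 68 [0.5679 0.1357 0.0843] 0.119 0.161
0.09 64 [0.5814 0.1306 0.0946] 0.116 0.143
0.1 55 [0.5914 0.1282 0.1048] 0.113 0.143
0.11 60 [0.6016 0.1272 0.1148] 0.112 0.14
0.12 61 [0.6131 0.1236 0.1246] 0.109 0.137
0.13 55 [0.622  0.1193 0.1341] 0.106 0.132
0.14 16 [0.6274 0.114  0.1433] 0.105 0.123
foot ((0.48951053619384766, 0.11856076866388321), (0.29071730375289917, 0.12189030647277832), 10.617059707641602)
```

View pics/crop.png

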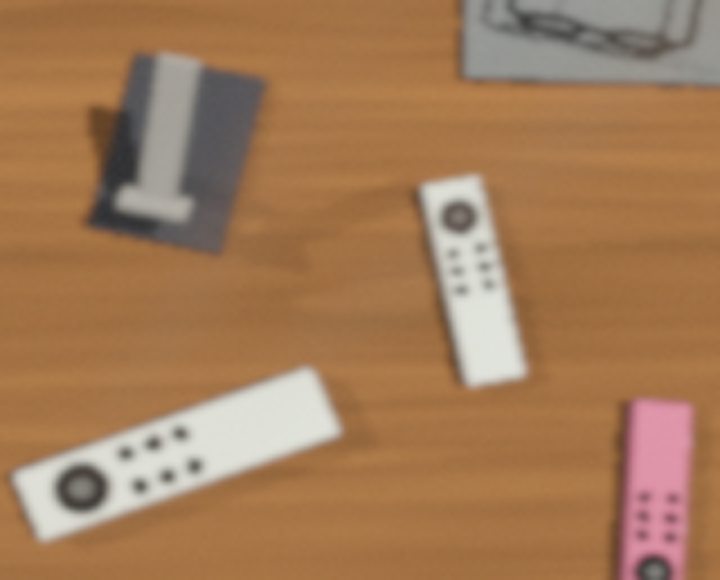

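The crop shows the small white remote with its pad at the far end (458,215 in the crop). The size fits 165x42. My stand window cut the backrest short, so I refit the stand with a wider one.

```bash
python3 - <<'E'
from h import *
for nm in("top","side"):
    c=dict(np.load(nm+"0.npz")); W=cloud(c); X=W.reshape(-1,3)
    X=X[(X[:,0]>.5)&(X[:,0]<.70)&(X[:,1]>.05)&(X[:,1]<.20)]
    ft=X[(X[:,2]>.005)&(X[:,2]<.016)]
    r=cv2.minAreaRect(ft[:,:2].astype(np.float32)); print(nm,"foot",r)
    b=X[X[:,2]>.03]; print(b.max(0))
    yaw=np.deg2rad(r[2]); 
    # backrest plane RANSAC
    k=X[(X[:,2]>.088)]
    rng=np.random.default_rng(0); best=None
    for _ in range(500):
        a=k[rng.choice(len(k),3,False)]; n=np.cross(a[1]-a[0],a[2]-a[0]); L=np.linalg.norm(n)
        if L<1e-6: continue
        n/=L; s=abs((k-a[0])@n)<.002
        if best is None or s.sum()>best.sum(): best=s
    p=k[best]; m=p.mean(0); U,S,V=np.linalg.svd(p-m); n=V[2]*np.sign(V[2][2])
    print(len(k),best.sum(),"n",n,"slope",np.rad2deg(np.arccos(n[2])),"az",np.rad2deg(np.arctan2(-n[1],-n[0])),"dir",V[0],"az dir",np.rad2deg(np.arctan2(V[0][1],V[0][0])) , m)
    d=V[0]*np.sign(V[0][2]); t=(.07-m[2])/d[2]; print("centerline at z=.07",m+t*d)
    l=X[(X[:,2]>.062)&(X[:,2]<.088)&(X[:,0]<.565)]
    rr=cv2.minAreaRect(l[:,:2].astype(np.float32)); print("ledge",rr)
E
```

```text
top foot ((0.5989624857902527, 0.12011247128248215), (0.13987845182418823, 0.17860355973243713), 88.97880554199219)
[0.64869008 0.16070015 0.15692346]
264 195 n [-0.65619     0.19397249  0.72923889] slope 43.177374805681374 az -16.467898215823183 dir [-0.70865116  0.17365358 -0.68385522] az dir 166.23110280276123 [0.60792127 0.12078362 0.12278092]
centerline at z=.07 [0.55322657 0.13418645 0.07      ]
ledge ((0.5527481436729431, 0.1343550831079483), (0.04779953882098198, 0.027364013716578484), 75.7770767211914)
side foot ((0.5917708873748779, 0.12804067134857178), (0.10391146689653397, 0.16818302869796753), 75.90784454345703)
[0.64893953 0.16270412 0.15609407]
399 241 n [-0.66043389  0.16985205  0.73142147] slope 42.99430672054882 az -14.422904758400767 dir [-0.71073889  0.17283182 -0.68189397] az dir 166.33254537682492 [0.60758289 0.12361967 0.1211518 ]
centerline at z=.07 [0.55426731 0.13658452 0.07      ]
ledge ((0.5513092875480652, 0.13823439180850983), (0.04831515997648239, 0.028153246268630028), 85.83723449707031)
```

```bash
cat >> h.py <<'E'
def plan(p,R,frac=1.0,s=None):
    s=s or get_state(); R0=Ro.from_euler("xyz",s["tcp_rot"]); p0=s["eef_pos"]
    d=R0.inv().apply(np.array(p)-p0); w=(R0.inv()*R).as_rotvec(degrees=True)
    print("at",p0.round(4),np.rad2deg(s["tcp_rot"]).round(2),"gap",s["finger_gap"].round(4),"t",round(s["clock"],2),"F",s["wrist_force"].round(2))
    print("shift mm",(d*1e3).round(1),"turn deg",w.round(2)); print("shares d",(d*frac/.2).round(4),"w",(w*frac/120).round(4))
RG=Ro.from_euler("xyz",[180,0,9.94+180],degrees=True)   # grasp orientation
E
python3 -c "
from h import *
plan([.488,-.088,.15],RG,.4)"
```

```text
Traceback (most recent call last):
  File "h.py", line 16, in plan
    print("at",p0.round(4),np.rad2deg(s["tcp_rot"]).round(2),"gap",s["finger_gap"].round(4),"t",round(s["clock"],2),"F",s["wrist_force"].round(2))
                                                                   ^^^^^^^^^^^^^^^^^^^^^
AttributeError: 'float' object has no attribute 'round'
```

```bash
sed -i 's/s\["finger_gap"\].round(4)/round(s["finger_gap"],4)/' h.py
python3 -c "
from h import *
plan([.488,-.088,.15],RG,.4)"
```

```text
at [ 0.1803 -0.4926  0.2308] [-1.7993e+02 -1.0000e-02  2.0100e+01] gap 0.0855 t 0.1 F [ 0.05  0.39 -0.57]
shift mm [ 428.  -274.2   81.2] turn deg [ 1.0000e-02 -1.0000e-01 -1.6984e+02]
shares d [ 0.8559 -0.5484  0.1624] w [ 0.000e+00 -3.000e-04 -5.661e-01]
```

```bash
python3 -m jog '[{"dx":0.85,"dy":-0.55,"dz":0,"wz":-0.56,"hand":-1},{"dx":0.85,"dy":-0.55,"dz":0,"wz":-0.56,"hand":-1},{"dx":0.85,"dy":-0.55,"dz":0,"wz":-0.56,"hand":-1},{"dx":0.85,"dy":-0.55,"dz":0,"wz":-0.56,"hand":-1},{"dx":0.85,"dy":-0.55,"dz":0,"wz":-0.56,"hand":-1},{"dx":0.85,"dy":-0.55,"dz":0,"wz":-0.56,"hand":-1},{"dx":0.85,"dy":-0.55,"dz":0,"wz":-0.56,"hand":-1},{"dx":0.85,"dy":-0.55,"dz":0,"wz":-0.56,"hand":-1},{"dx":0.85,"dy":-0.55,"dz":0,"wz":-0.56,"hand":-1},{"dx":0.85,"dy":-0.55,"dz":0,"wz":-0.56,"hand":-1},{"dx":0.85,"dy":-0.55,"dz":0,"wz":-0.56,"hand":-1}]' 30
python3 -c "
from h import *
plan([.488,-.088,.15],RG,.6);plan([.488,-.088,.15],RG,1)"
```

```text
at [ 0.1803 -0.4926  0.2308] [-1.7993e+02 -1.0000e-02  2.0100e+01] gap 0.0855 t 0.1 F [ 0.05  0.39 -0.57]
shift mm [ 428.  -274.2   81.2] turn deg [ 1.0000e-02 -1.0000e-01 -1.6984e+02]
shares d [ 1.2839 -0.8225  0.2435] w [ 0.000e+00 -5.000e-04 -8.492e-01]
at [ 0.1803 -0.4926  0.2308] [-1.7993e+02 -1.0000e-02  2.0100e+01] gap 0.0855 t 0.1 F [ 0.05  0.39 -0.57]
shift mm [ 428.  -274.2   81.2] turn deg [ 1.0000e-02 -1.0000e-01 -1.6984e+02]
shares d [ 2.1399 -1.3709  0.4059] w [ 0.0000e+00 -8.0000e-04 -1.4153e+00]$[0]: bad value
```

The move was refused, possibly because keys were missing. I retry with all keys given.

```bash
python3 -m jog '[{"dx":0.85,"dy":-0.55,"dz":0,"wx":0,"wy":0,"wz":-0.56,"hand":-1},{"dx":0.85,"dy":-0.55,"dz":0,"wx":0,"wy":0,"wz":-0.56,"hand":-1},{"dx":0.85,"dy":-0.55,"dz":0,"wx":0,"wy":0,"wz":-0.56,"hand":-1},{"dx":0.85,"dy":-0.55,"dz":0,"wx":0,"wy":0,"wz":-0.56,"hand":-1},{"dx":0.85,"dy":-0.55,"dz":0,"wx":0,"wy":0,"wz":-0.56,"hand":-1},{"dx":0.85,"dy":-0.55,"dz":0,"wx":0,"wy":0,"wz":-0.56,"hand":-1},{"dx":0.85,"dy":-0.55,"dz":0,"wx":0,"wy":0,"wz":-0.56,"hand":-1},{"dx":0.85,"dy":-0.55,"dz":0,"wx":0,"wy":0,"wz":-0.56,"hand":-1},{"dx":0.85,"dy":-0.55,"dz":0,"wx":0,"wy":0,"wz":-0.56,"hand":-1},{"dx":0.85,"dy":-0.55,"dz":0,"wx":0,"wy":0,"wz":-0.56,"hand":-1},{"dx":0.85,"dy":-0.55,"dz":0,"wx":0,"wy":0,"wz":-0.56,"hand":-1}]' 30
python3 -c "
from h import *
plan([.488,-.088,.15],RG,1)"
```

```text
clock: 1.02
eef_pos: [0.3022, -0.331, 0.2311]
tcp_rot: [-3.141, -0.0, 1.526]
wrist_force: [-1.0, -0.4, 0.4]
finger_gap: 0.0853
at [ 0.3022 -0.331   0.2311] [-1.7998e+02 -3.0000e-02  8.7430e+01] gap 0.0853 t 1.02 F [-1.01 -0.41  0.43]
shift mm [251.1 174.8  81.1] turn deg [ 1.0000e-02 -4.0000e-02 -1.0251e+02]
shares d [1.2554 0.8739 0.4057] w [ 1.000e-04 -3.000e-04 -8.542e-01]
```

```bash
python3 -m jog '[{"dx":1,"dy":0.7,"dz":0.2,"wx":0,"wy":0,"wz":-0.85,"hand":-1},{"dx":1,"dy":0.7,"dz":0.2,"wx":0,"wy":0,"wz":-0.85,"hand":-1},{"dx":1,"dy":0.7,"dz":0.2,"wx":0,"wy":0,"wz":-0.85,"hand":-1},{"dx":1,"dy":0.7,"dz":0.2,"wx":0,"wy":0,"wz":-0.85,"hand":-1},{"dx":1,"dy":0.7,"dz":0.2,"wx":0,"wy":0,"wz":-0.85,"hand":-1},{"dx":1,"dy":0.7,"dz":0.2,"wx":0,"wy":0,"wz":-0.85,"hand":-1},{"dx":1,"dy":0.7,"dz":0.2,"wx":0,"wy":0,"wz":-0.85,"hand":-1},{"dx":1,"dy":0.7,"dz":0.2,"wx":0,"wy":0,"wz":-0.85,"hand":-1},{"dx":1,"dy":0.7,"dz":0.2,"wx":0,"wy":0,"wz":-0.85,"hand":-1},{"dx":1,"dy":0.7,"dz":0.2,"wx":0,"wy":0,"wz":-0.85,"hand":-1},{"dx":1,"dy":0.7,"dz":0.2,"wx":0,"wy":0,"wz":-0.85,"hand":-1},{"dx":1,"dy":0.7,"dz":0.2,"wx":0,"wy":0,"wz":-0.85,"hand":-1},{"dx":1,"dy":0.7,"dz":0.2,"wx":0,"wy":0,"wz":-0.85,"hand":-1},{"dx":1,"dy":0.7,"dz":0.2,"wx":0,"wy":0,"wz":-0.85,"hand":-1},{"dx":1,"dy":0.7,"dz":0.2,"wx":0,"wy":0,"wz":-0.85,"hand":-1},{"dx":1,"dy":0.7,"dz":0.2,"wx":0,"wy":0,"wz":-0.85,"hand":-1}]'
python3 -c "
from h import *
plan([.488,-.088,.08],RG,1)"
```

```text
clock: 2.35
eef_pos: [0.4514, -0.1381, 0.1911]
tcp_rot: [3.141, -0.0, -2.98]
wrist_force: [-0.3, -0.3, 0.4]
finger_gap: 0.0856
at [ 0.4514 -0.1381  0.1911] [ 1.7998e+02 -2.0000e-02 -1.7075e+02] gap 0.0856 t 2.35 F [-0.32 -0.25  0.36]
shift mm [-44.3  43.5 111.1] turn deg [ 0.02 -0.02 -0.69]
shares d [-0.2213  0.2176  0.5556] w [ 0.0001 -0.0002 -0.0057]
```

```bash
python3 -m jog '[{"dx":-0.221,"dy":0.218,"dz":0.1,"wx":0,"wy":0,"wz":-0.006,"hand":-1},{"dx":-0.221,"dy":0.218,"dz":0.3,"wx":0,"wy":0,"wz":-0.006,"hand":-1},{"dx":-0.221,"dy":0.218,"dz":0.5,"wx":0,"wy":0,"wz":-0.006,"hand":-1},{"dx":-0.221,"dy":0.218,"dz":0.55,"wx":0,"wy":0,"wz":-0.006,"hand":-1},{"dx":-0.221,"dy":0.218,"dz":0.55,"wx":0,"wy":0,"wz":-0.006,"hand":-1},{"dx":-0.221,"dy":0.218,"dz":0.55,"wx":0,"wy":0,"wz":-0.006,"hand":-1}]'
python3 -c "
from h import *
plan([.488,-.088,.003],RG,1)"
```

```text
clock: 2.85
eef_pos: [0.4874, -0.0877, 0.0809]
tcp_rot: [3.141, -0.002, -2.969]
wrist_force: [-0.1, -0.5, -0.1]
finger_gap: 0.0854
at [ 0.4874 -0.0877  0.0809] [ 1.7994e+02 -1.1000e-01 -1.7010e+02] gap 0.0854 t 2.85 F [-0.11 -0.54 -0.08]
shift mm [-0.7 -0.5 77.9] turn deg [ 0.06 -0.11 -0.04]
shares d [-0.0036 -0.0023  0.3897] w [ 0.0005 -0.001  -0.0003]
```

```bash
python3 -m jog '[{"dx":0,"dy":0,"dz":0.15,"wx":0,"wy":0,"wz":0,"hand":-1},{"dx":0,"dy":0,"dz":0.28,"wx":0,"wy":0,"wz":0,"hand":-1},{"dx":0,"dy":0,"dz":0.35,"wx":0,"wy":0,"wz":0,"hand":-1},{"dx":0,"dy":0,"dz":0.39,"wx":0,"wy":0,"wz":0,"hand":-1},{"dx":0,"dy":0,"dz":0.39,"wx":0,"wy":0,"wz":0,"hand":-1},{"dx":0,"dy":0,"dz":0.39,"wx":0,"wy":0,"wz":0,"hand":1},{"dx":0,"dy":0,"dz":0.39,"wx":0,"wy":0,"wz":0,"hand":1},{"dx":0,"dy":0,"dz":0.39,"wx":0,"wy":0,"wz":0,"hand":1},{"dx":0,"dy":0,"dz":0.39,"wx":0,"wy":0,"wz":0,"hand":1},{"dx":0,"dy":0,"dz":0.39,"wx":0,"wy":0,"wz":0,"hand":1},{"dx":0,"dy":0,"dz":0.39,"wx":0,"wy":0,"wz":0,"hand":1},{"dx":0,"dy":0,"dz":0.39,"wx":0,"wy":0,"wz":0,"hand":1},{"dx":0,"dy":0,"dz":0.39,"wx":0,"wy":0,"wz":0,"hand":1}]' 40
```

```text
clock: 3.93
eef_pos: [0.489, -0.0883, 0.0045]
tcp_rot: [-3.141, 0.002, -2.967]
wrist_force: [-2.3, -0.0, 9.6]
finger_gap: 0.0409
```

```bash
python3 -m jog '[{"dx":0,"dy":0,"dz":-0.03,"wx":0,"wy":0,"wz":0,"hand":1},{"dx":0,"dy":0,"dz":-0.1,"wx":0,"wy":0,"wz":0,"hand":1},{"dx":0,"dy":0,"dz":-0.25,"wx":0,"wy":0,"wz":0,"hand":1},{"dx":0,"dy":0,"dz":-0.4,"wx":0,"wy":0,"wz":0,"hand":1},{"dx":0,"dy":0,"dz":-0.55,"wx":0,"wy":0,"wz":0,"hand":1},{"dx":0,"dy":0,"dz":-0.7,"wx":0,"wy":0,"wz":0,"hand":1},{"dx":0,"dy":0,"dz":-0.85,"wx":0,"wy":0,"wz":0,"hand":1},{"dx":0,"dy":0,"dz":-1,"wx":0,"wy":0,"wz":0,"hand":1},{"dx":0,"dy":0,"dz":-1,"wx":0,"wy":0,"wz":0,"hand":1},{"dx":0,"dy":0,"dz":-1,"wx":0,"wy":0,"wz":0,"hand":1}]'
python3 - <<'E'
from h import *
c=capture("side"); cv2.imwrite("pics/side1.png",c["frame"]); np.savez("side1.npz",**c)
# measured in-hand geometry, nominal: remote underside at tool z = +0.0045 from TCP (table), centre offset
s=get_state(); R0=Ro.from_euler("xyz",s["tcp_rot"])
# stand estimates
yaw,th=np.deg2rad(-14.0),np.deg2rad(43.1)
Rs=Ro.from_euler("z",yaw); cor=np.array([.5537,.1353,.07])
Rr=Rs*Ro.from_euler("y",-th)          # remote orientation
Rt=Rr*Ro.from_euler("xyz",[180,0,180],degrees=True)  # tool: x=-xr, y=+yr, z=-zr
# tcp in remote frame: grasp offset
for lift in (.06,.015):
    p=cor+Rr.apply([.0825+.008,0,lift+.0045]); print("lift",lift,p.round(4)); plan(p,Rt)
E
```

```text
clock: 4.77
eef_pos: [0.4891, -0.0882, 0.2051]
tcp_rot: [-3.14, 0.003, -2.967]
wrist_force: [1.2, 0.3, -2.5]
finger_gap: 0.0411
lift 0.06 [0.5751 0.13   0.1789]
at [ 0.488  -0.0879  0.2036] [-1.7998e+02  4.0000e-02 -1.6998e+02] gap 0.041 t 4.82 F [ 0.32 -0.11 -2.  ]
shift mm [-123.6  199.4   24.6] turn deg [  9.02 -42.41  22.87]
shares d [-0.6179  0.9972  0.1232] w [ 0.0752 -0.3534  0.1906]
lift 0.015 [0.6049 0.1225 0.1461]
at [ 0.488  -0.0879  0.2036] [-1.7998e+02  4.0000e-02 -1.6998e+02] gap 0.041 t 4.82 F [ 0.32 -0.11 -2.  ]
shift mm [-151.6  186.9   57.5] turn deg [  9.02 -42.41  22.87]
shares d [-0.7582  0.9347  0.2876] w [ 0.0752 -0.3534  0.1906]
```

View pics/side1.png

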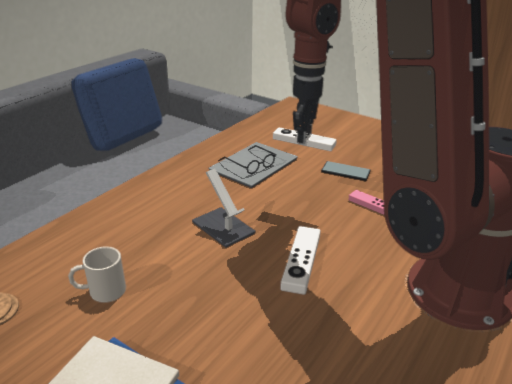

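The remote is held level at (304,138), and the stand is untouched at (222,215). Next I move it above the backrest, tilted.

```bash
python3 -m jog '[{"dx":-0.07,"dy":0.1,"dz":-0.1,"wx":0.008,"wy":-0.035,"wz":0.019,"hand":1},{"dx":-0.15,"dy":0.25,"dz":-0.1,"wx":0.018,"wy":-0.085,"wz":0.047,"hand":1},{"dx":-0.25,"dy":0.4,"dz":-0.1,"wx":0.03,"wy":-0.14,"wz":0.076,"hand":1},{"dx":-0.35,"dy":0.55,"dz":-0.1,"wx":0.041,"wy":-0.195,"wz":0.105,"hand":1},{"dx":-0.44,"dy":0.7,"dz":-0.1,"wx":0.053,"wy":-0.247,"wz":0.133,"hand":1},{"dx":-0.53,"dy":0.85,"dz":-0.1,"wx":0.064,"wy":-0.3,"wz":0.16,"hand":1},{"dx":-0.59,"dy":0.95,"dz":-0.05,"wx":0.0752,"wy":-0.3534,"wz":0.1906,"hand":1},{"dx":-0.618,"dy":0.997,"dz":0.05,"wx":0.0752,"wy":-0.3534,"wz":0.1906,"hand":1},{"dx":-0.618,"dy":0.997,"dz":0.123,"wx":0.0752,"wy":-0.3534,"wz":0.1906,"hand":1},{"dx":-0.618,"dy":0.997,"dz":0.123,"wx":0.0752,"wy":-0.3534,"wz":0.1906,"hand":1},{"dx":-0.618,"dy":0.997,"dz":0.123,"wx":0.0752,"wy":-0.3534,"wz":0.1906,"hand":1}]'
python3 - <<'E'
from h import *
c=capture("side"); np.savez("side2.npz",**c)
cv2.imwrite("pics/side2.png",cv2.resize(c["frame"][90:290,120:370],None,fx=3,fy=3,interpolation=cv2.INTER_CUBIC))
s=get_state(); R0=Ro.from_euler("xyz",s["tcp_rot"])
Rs=Ro.from_euler("z",-14,degrees=True); cor=np.array([.5537,.1353,.07])
Rr=Rs*Ro.from_euler("y",-43.1,degrees=True); Rt=Rr*Ro.from_euler("xyz",[180,0,180],degrees=True)
W=cloud(c); X=W.reshape(-1,3); L=Rr.inv().apply(X-cor)  # backrest frame
k=np.isfinite(L).all(1)&(abs(L[:,1])<.05)&(L[:,0]>-.03)&(L[:,0]<.20)
for z0 in np.arange(-.01,.11,.005):
    q=L[k&(L[:,2]>=z0)&(L[:,2]<z0+.005)]
    if len(q): print(round(z0*1e3),len(q),"x",q[:,0].min().round(3),q[:,0].max().round(3),"y",q[:,1].min().round(3),q[:,1].max().round(3))
plan(cor+Rr.apply([.0905,0,.0195]),Rt)
E
```

```text
clock: 5.73
eef_pos: [0.5734, 0.1296, 0.1764]
tcp_rot: [-3.138, 0.747, 2.9]
wrist_force: [1.2, 0.1, -0.9]
finger_gap: 0.041
-10 45 x -0.006 0.126 y -0.018 0.026
-5 274 x -0.006 0.126 y -0.013 0.027
0 190 x -0.006 0.124 y -0.022 0.025
5 10 x -0.006 0.098 y 0.002 0.026
10 30 x -0.006 0.001 y -0.021 0.023
15 14 x -0.006 0.0 y -0.021 0.026
55 2 x 0.113 0.149 y 0.019 0.02
60 47 x 0.005 0.167 y -0.018 0.023
65 64 x 0.005 0.169 y -0.01 0.028
70 86 x 0.005 0.17 y -0.022 0.032
75 524 x 0.005 0.17 y -0.024 0.036
80 248 x 0.006 0.167 y -0.021 0.037
85 7 x 0.077 0.089 y -0.023 0.035
90 5 x 0.077 0.08 y -0.027 0.024
95 8 x 0.077 0.08 y -0.028 0.029
100 1 x 0.078 0.078 y -0.022 -0.022
105 3 x 0.076 0.08 y -0.022 0.033
at [0.5747 0.1295 0.1781] [-179.92   42.95  166.04] gap 0.041 t 5.78 F [ 1.03  0.2  -0.48]
shift mm [-0.8  0.6 44.5] turn deg [-0.05 -0.15  0.03]
shares d [-0.0042  0.0029  0.2227] w [-0.0005 -0.0012  0.0003]
```

View pics/side2.png

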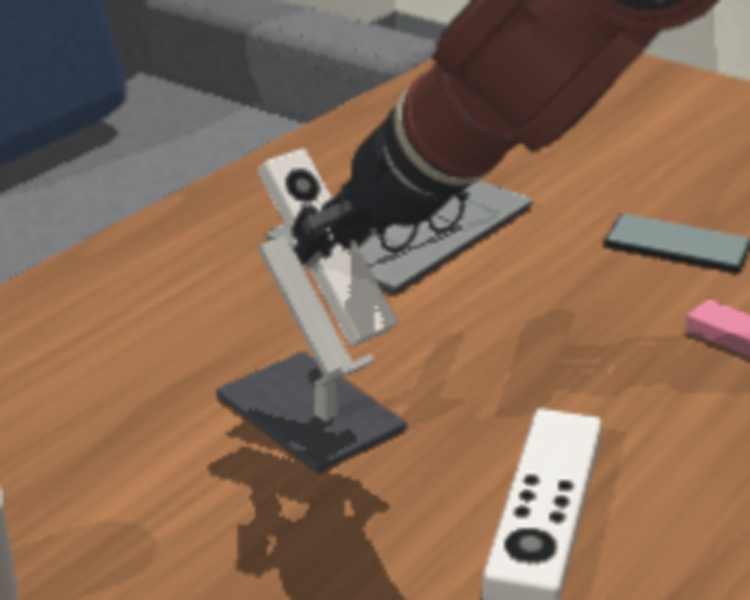

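The remote sits parallel above the backrest, pad uppermost. Its lower end is near (385,325) and the ledge near (355,365). I come down to about 15 mm and compare the planes.

```bash
python3 -m jog '[{"dx":0,"dy":0,"dz":0.06,"wx":0,"wy":0,"wz":0,"hand":1},{"dx":0,"dy":0,"dz":0.13,"wx":0,"wy":0,"wz":0,"hand":1},{"dx":0,"dy":0,"dz":0.19,"wx":0,"wy":0,"wz":0,"hand":1},{"dx":0,"dy":0,"dz":0.22,"wx":0,"wy":0,"wz":0,"hand":1},{"dx":0,"dy":0,"dz":0.22,"wx":0,"wy":0,"wz":0,"hand":1},{"dx":0,"dy":0,"dz":0.22,"wx":0,"wy":0,"wz":0,"hand":1},{"dx":0,"dy":0,"dz":0.22,"wx":0,"wy":0,"wz":0,"hand":1}]'
python3 - <<'E'
from h import *
Rs=Ro.from_euler("z",-14,degrees=True); cor=np.array([.5537,.1353,.07])
Rr=Rs*Ro.from_euler("y",-43.1,degrees=True); Rt=Rr*Ro.from_euler("xyz",[180,0,180],degrees=True)
c=capture("side"); np.savez("side3.npz",**c)
c2=capture("top"); np.savez("top3.npz",**c2)
def fit(p,nm):
    for _ in range(6):
        m=p.mean(0); V=np.linalg.svd(p-m,full_matrices=False)[2]; n=V[2]*np.sign(V[2][2]); r=(p-m)@n
        p=p[abs(r)<max(.0012,1.5*r.std())]
    print(nm,len(p),"m",(m*1e3).round(1),"tilt about y deg",np.rad2deg(np.arctan2(n[0],n[2])).round(2),"about x",np.rad2deg(np.arctan2(n[1],n[2])).round(2),"z at x=0,y=0",round(1e3*(m@n)/n[2],1))
for nm,c in(("side0",dict(np.load("side0.npz"))),("top0",dict(np.load("top0.npz"))),("side3",c),("top3",c2)):
    L=Rr.inv().apply(cloud(c).reshape(-1,3)-cor); L=L[np.isfinite(L).all(1)]
    if nm[-1]=="0": 
        fit(L[(abs(L[:,1])<.012)&(L[:,0]>.02)&(L[:,0]<.12)&(abs(L[:,2])<.006)],nm+" back")
        q=L[(L[:,0]>-.008)&(L[:,0]<.001)&(L[:,2]>.004)&(L[:,2]<.018)&(abs(L[:,1])<.04)]; print("ledge y",q[:,1].min(),q[:,1].max(),"x",q[:,0].min(),q[:,0].max())
    else:
        q=L[(abs(L[:,1])<.026)&(L[:,0]>.00)&(L[:,0]<.19)&((L[:,0]<.05)|(L[:,0]>.12))&(L[:,2]>.025)&(L[:,2]<.045)]
        fit(q,nm+" remote"); print("x",q[:,0].min(),q[:,0].max(),"y",np.percentile(q[:,1],[1,99]))
plan(cor+Rr.apply([.0905,0,.0195]),Rt)
E
```

```text
clock: 6.37
eef_pos: [0.6044, 0.1224, 0.1474]
tcp_rot: [3.141, 0.752, 2.896]
wrist_force: [0.3, -0.6, -1.8]
finger_gap: 0.0406
side0 back 136 m [69.6 -0.2 -0.5] tilt about y deg 0.22 about x -0.14 z at x=0,y=0 -0.2
ledge y -0.023272798493963246 0.02675388060370793 x -0.005967951168285888 0.0006831266336615777
top0 back 110 m [71.7 -0.2 -0.1] tilt about y deg 0.32 about x 1.94 z at x=0,y=0 0.3
ledge y -0.02502973511726975 0.02280279431910777 x -0.006794142232156841 0.0006962759321936264
side3 remote 269 m [89.1  2.7 36. ] tilt about y deg -0.07 about x 0.91 z at x=0,y=0 35.9
x 0.008071644368564323 0.17358531764962623 y [-0.01892842  0.02408796]
top3 remote 139 m [148.8  -1.2  37. ] tilt about y deg 2.01 about x -0.41 z at x=0,y=0 42.3
x 0.12000041625154667 0.17458798343633794 y [-0.02156045  0.0197834 ]
at [0.6043 0.1227 0.1473] [179.97  43.1  165.98] gap 0.0409 t 6.47 F [ 0.11  0.3  -1.87]
shift mm [ 0.4 -0.   1.3] turn deg [ 0.02 -0.   -0.02]
shares d [ 0.0021 -0.0001  0.0067] w [ 0.0001 -0.     -0.0001]
```

Remote and backrest are parallel within about 0.3° and centred within about 1 mm. The remote is about 16 mm above the backrest, with its heel about 8 mm up from the ledge. I lower it along the normal and feel for contact.

```bash
python3 -m jog '[{"dx":0,"dy":0,"dz":0.02,"wx":0,"wy":0,"wz":0,"hand":1},{"dx":0,"dy":0,"dz":0.04,"wx":0,"wy":0,"wz":0,"hand":1},{"dx":0,"dy":0,"dz":0.055,"wx":0,"wy":0,"wz":0,"hand":1},{"dx":0,"dy":0,"dz":0.065,"wx":0,"wy":0,"wz":0,"hand":1},{"dx":0,"dy":0,"dz":0.065,"wx":0,"wy":0,"wz":0,"hand":1},{"dx":0,"dy":0,"dz":0.065,"wx":0,"wy":0,"wz":0,"hand":1}]'
cat >> h.py <<'E'
def feel():
    s=get_state(); R0=Ro.from_euler("xyz",s["tcp_rot"]); Rs=Ro.from_euler("z",-14,degrees=True)
    Rr=Rs*Ro.from_euler("y",-43.1,degrees=True); cor=np.array([.5537,.1353,.07])
    print("t",round(s["clock"],2),"tcp in backrest mm",(1e3*Rr.inv().apply(s["eef_pos"]-cor)).round(2),"F back",Rr.inv().apply(s["wrist_force"]).round(2),"M",Rr.inv().apply(s["torque"]).round(3),"gap",round(s["finger_gap"],4))
E
python3 -c "from h import *;feel()"
python3 -m jog '[{"dx":0,"dy":0,"dz":0.005,"wx":0,"wy":0,"wz":0,"hand":1},{"dx":0,"dy":0,"dz":0.007,"wx":0,"wy":0,"wz":0,"hand":1},{"dx":0,"dy":0,"dz":0.007,"wx":0,"wy":0,"wz":0,"hand":1}]'
python3 -c "from h import *;feel()"
```

```text
clock: 6.97
eef_pos: [0.6128, 0.1204, 0.1367]
tcp_rot: [-3.141, 0.751, 2.897]
wrist_force: [-0.0, 0.4, -1.0]
finger_gap: 0.0409
t 6.97 tcp in backrest mm [90.06 -0.15  7.06] F back [-0.78  0.33 -0.64] M [-0.018  0.893  0.002] gap 0.0409
clock: 7.22
eef_pos: [0.6138, 0.1203, 0.136]
tcp_rot: [3.142, 0.751, 2.897]
wrist_force: [-0.4, -0.1, -2.0]
finger_gap: 0.0407
t 7.22 tcp in backrest mm [ 9.039e+01 -4.000e-02  5.850e+00] F back [-1.61 -0.21 -1.18] M [-0.041  0.917 -0.005] gap 0.0407
```

```bash
python3 -m jog '[{"dx":0.01,"dy":0,"dz":0,"wx":0,"wy":0,"wz":0,"hand":1},{"dx":0.02,"dy":0,"dz":0,"wx":0,"wy":0,"wz":0,"hand":1},{"dx":0.03,"dy":0,"dz":0,"wx":0,"wy":0,"wz":0,"hand":1},{"dx":0.03,"dy":0,"dz":0,"wx":0,"wy":0,"wz":0,"hand":1},{"dx":0.03,"dy":0,"dz":0,"wx":0,"wy":0,"wz":0,"hand":1}]'
python3 -c "from h import *;feel()"
python3 -m jog '[{"dx":0,"dy":0,"dz":0.004,"wx":0,"wy":0,"wz":0,"hand":1},{"dx":0,"dy":0,"dz":0.006,"wx":0,"wy":0,"wz":0,"hand":1},{"dx":0,"dy":0,"dz":0.006,"wx":0,"wy":0,"wz":0,"hand":1}]'
python3 -c "from h import *;feel()"
```

```text
clock: 7.63
eef_pos: [0.6093, 0.1214, 0.1317]
tcp_rot: [-3.141, 0.751, 2.898]
wrist_force: [0.6, 0.0, -1.1]
finger_gap: 0.041
t 7.63 tcp in backrest mm [ 8.405e+01 -5.000e-02  5.890e+00] F back [-0.33  0.19 -1.2 ] M [0.018 0.923 0.052] gap 0.041
clock: 7.88
eef_pos: [0.6105, 0.1211, 0.1311]
tcp_rot: [3.142, 0.752, 2.897]
wrist_force: [-0.5, -0.3, -1.6]
finger_gap: 0.041
t 7.88 tcp in backrest mm [ 8.448e+01 -4.000e-02  4.580e+00] F back [-1.4  -0.4  -0.87] M [ 0.02   0.927 -0.018] gap 0.041
```

```bash
for i in 1 2; do python3 -m jog '[{"dx":0,"dy":0,"dz":0.003,"wx":0,"wy":0,"wz":0,"hand":1},{"dx":0,"dy":0,"dz":0.003,"wx":0,"wy":0,"wz":0,"hand":1},{"dx":0,"dy":0,"dz":0.003,"wx":0,"wy":0,"wz":0,"hand":1}]' >/dev/null
python3 -c "from h import *;feel()"; done
```

```text
t 8.13 tcp in backrest mm [ 8.447e+01 -3.000e-02  4.150e+00] F back [-0.6  -0.04  2.5 ] M [-0.077  0.918 -0.023] gap 0.041
t 8.38 tcp in backrest mm [ 8.445e+01 -2.000e-02  4.050e+00] F back [-1.15 -1.43 15.78] M [-0.376  1.004  0.027] gap 0.0409
```

Backrest contact came at a TCP height of 4.15 mm. I ease off to a light touch, then slide down to the ledge.

```bash
python3 -m jog '[{"dx":0,"dy":0,"dz":-0.0025,"wx":0,"wy":0,"wz":0,"hand":1},{"dx":0.003,"dy":0,"dz":-0.0025,"wx":0,"wy":0,"wz":0,"hand":1},{"dx":0.005,"dy":0,"dz":-0.0025,"wx":0,"wy":0,"wz":0,"hand":1},{"dx":0.005,"dy":0,"dz":-0.0025,"wx":0,"wy":0,"wz":0,"hand":1}]' >/dev/null
python3 -c "from h import *;feel()"
for i in 1 2; do python3 -m jog '[{"dx":0.003,"dy":0,"dz":0,"wx":0,"wy":0,"wz":0,"hand":1},{"dx":0.003,"dy":0,"dz":0,"wx":0,"wy":0,"wz":0,"hand":1},{"dx":0.003,"dy":0,"dz":0,"wx":0,"wy":0,"wz":0,"hand":1}]' >/dev/null
python3 -c "from h import *;feel()"; done
```

```text
t 8.72 tcp in backrest mm [8.427e+01 6.000e-02 4.110e+00] F back [ 1.91 -0.77  6.85] M [-0.248  0.524  0.089] gap 0.0412
t 8.97 tcp in backrest mm [84.22  0.09  4.12] F back [ 3.04 -1.3   6.87] M [-0.407  0.306  0.04 ] gap 0.041
t 9.22 tcp in backrest mm [83.91  0.14  4.12] F back [ 2.62 -0.98  7.41] M [-0.281  0.139  0.088] gap 0.0407
```

```bash
for i in 1 2 3 4; do python3 -m jog '[{"dx":0.003,"dy":0,"dz":0,"wx":0,"wy":0,"wz":0,"hand":1},{"dx":0.003,"dy":0,"dz":0,"wx":0,"wy":0,"wz":0,"hand":1},{"dx":0.003,"dy":0,"dz":0,"wx":0,"wy":0,"wz":0,"hand":1}]' >/dev/null
python3 -c "from h import *;feel()"; done
```

```text
t 9.47 tcp in backrest mm [83.45  0.26  4.13] F back [ 2.68 -0.08  7.11] M [-0.256  0.128  0.054] gap 0.0411
t 9.72 tcp in backrest mm [82.97  0.32  4.13] F back [ 2.58 -1.3   6.96] M [-0.172  0.045 -0.01 ] gap 0.041
t 9.97 tcp in backrest mm [82.97  0.34  4.13] F back [ 3.97 -0.84  6.41] M [-0.238 -0.163  0.05 ] gap 0.0408
t 10.22 tcp in backrest mm [82.91  0.35  4.13] F back [ 5.33 -1.93  6.11] M [-0.453 -0.426  0.086] gap 0.0411
```

It slid at about 2.6 N friction, then stopped at x = 82.95 mm with the force rising, which means the ledge. I check with a picture before letting go.

```bash
python3 - <<'E'
from h import *
Rs=Ro.from_euler("z",-14,degrees=True); cor=np.array([.5537,.1353,.07]); Rr=Rs*Ro.from_euler("y",-43.1,degrees=True)
c=capture("side"); cv2.imwrite("pics/side4.png",cv2.resize(c["frame"][130:260,170:300],None,fx=4.5,fy=4.5,interpolation=cv2.INTER_CUBIC))
L=Rr.inv().apply(cloud(c).reshape(-1,3)-cor); q=L[(abs(L[:,1])<.026)&(L[:,0]>-.01)&(L[:,0]<.19)&((L[:,0]<.05)|(L[:,0]>.12))&(L[:,2]>.0165)&(L[:,2]<.03)]
print(np.percentile(q,[1,50,99],axis=0).round(4)); a=q[q[:,0]<.05];b=q[q[:,0]>.12]; print(np.median(a[:,2]),np.median(b[:,2]))
E
```

```text
[[ 0.0009 -0.0182  0.0166]
 [ 0.0461  0.0033  0.0198]
 [ 0.1633  0.0235  0.025 ]]
0.019773512380580855 0.019882805397753826
```

View pics/side4.png

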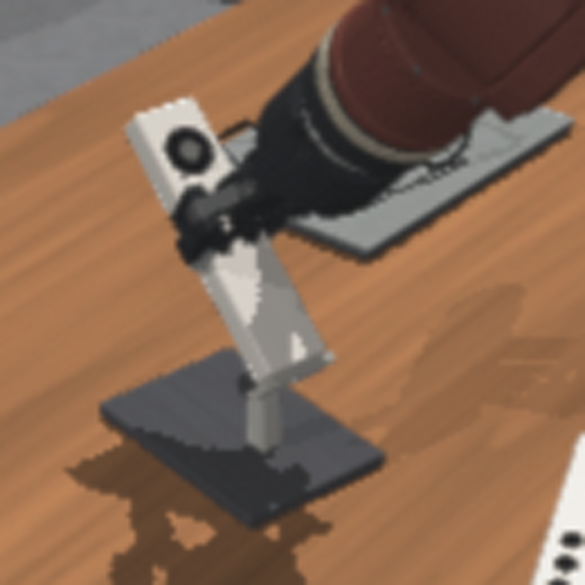

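The remote lies flat on the backrest (face at 19.8 mm at both ends) with its lower end on the ledge at (295,365). I release and retreat.

```bash
python3 -m jog '[{"dx":0,"dy":0,"dz":0,"wx":0,"wy":0,"wz":0,"hand":-0.1},{"dx":0,"dy":0,"dz":0,"wx":0,"wy":0,"wz":0,"hand":-0.2},{"dx":0,"dy":0,"dz":0,"wx":0,"wy":0,"wz":0,"hand":-0.4},{"dx":0,"dy":0,"dz":0,"wx":0,"wy":0,"wz":0,"hand":-0.6},{"dx":0,"dy":0,"dz":0,"wx":0,"wy":0,"wz":0,"hand":-0.8},{"dx":0,"dy":0,"dz":0,"wx":0,"wy":0,"wz":0,"hand":-0.8},{"dx":0,"dy":0,"dz":0,"wx":0,"wy":0,"wz":0,"hand":-0.8},{"dx":0,"dy":0,"dz":0,"wx":0,"wy":0,"wz":0,"hand":-0.8}]' 20
python3 -c "from h import *;feel()"
python3 -m jog '[{"dx":0,"dy":0,"dz":-0.02,"wx":0,"wy":0,"wz":0,"hand":-0.8},{"dx":0,"dy":0,"dz":-0.06,"wx":0,"wy":0,"wz":0,"hand":-0.8},{"dx":0,"dy":0,"dz":-0.15,"wx":0,"wy":0,"wz":0,"hand":-0.8},{"dx":0,"dy":0,"dz":-0.25,"wx":0,"wy":0,"wz":0,"hand":-0.8},{"dx":0,"dy":0,"dz":-0.4,"wx":0,"wy":0,"wz":0,"hand":-0.8},{"dx":0,"dy":0,"dz":-0.55,"wx":0,"wy":0,"wz":0,"hand":-0.8},{"dx":0,"dy":0,"dz":-0.7,"wx":0,"wy":0,"wz":0,"hand":-0.8},{"dx":0,"dy":0,"dz":-0.7,"wx":0,"wy":0,"wz":0,"hand":-0.8},{"dx":0,"dy":0,"dz":-0.7,"wx":0,"wy":0,"wz":0,"hand":-0.8},{"dx":0,"dy":0,"dz":-0.7,"wx":0,"wy":0,"wz":0,"hand":-0.8},{"dx":0,"dy":0,"dz":-0.7,"wx":0,"wy":0,"wz":0,"hand":-0.8}]'
python3 - <<'E'
from h import *
Rs=Ro.from_euler("z",-14,degrees=True); cor=np.array([.5537,.1353,.07]); Rr=Rs*Ro.from_euler("y",-43.1,degrees=True)
for n in("side","top"):
    c=capture(n); cv2.imwrite(f"pics/{n}5.png",c["frame"])
    L=Rr.inv().apply(cloud(c).reshape(-1,3)-cor); q=L[(abs(L[:,1])<.03)&(L[:,0]>-.01)&(L[:,0]<.19)&(L[:,2]>.0175)&(L[:,2]<.024)]
    print(n,np.percentile(q,[1,50,99],axis=0).round(4).tolist()); a=q[q[:,0]<.05];b=q[q[:,0]>.12]; print(len(a),len(b),np.median(a,0).round(4),np.median(b,0).round(4))
feel()
E
```

```text
clock: 10.93
eef_pos: [0.6075, 0.1218, 0.1273]
tcp_rot: [-3.141, 0.751, 2.897]
wrist_force: [-0.1, -0.4, -0.3]
finger_gap: 0.0768
t 10.93 tcp in backrest mm [ 7.969e+01 -5.000e-02  3.940e+00] F back [-0.21 -0.4  -0.26] M [ 0.017  0.683 -0.018] gap 0.0768
clock: 11.85
eef_pos: [0.5147, 0.1447, 0.2289]
tcp_rot: [-3.141, 0.751, 2.898]
wrist_force: [-0.4, -0.5, 0.5]
finger_gap: 0.0768
side [[0.0018, -0.0172, 0.0176], [0.0812, 0.0036, 0.0201], [0.1624, 0.0244, 0.0237]]
241 200 [0.0258 0.0029 0.02  ] [0.1415 0.0036 0.0199]
top [[0.0038, -0.0207, 0.0176], [0.0897, -0.0006, 0.0201], [0.1633, 0.0199, 0.0235]]
169 192 [ 0.0268 -0.0002  0.0202] [ 0.1433 -0.0012  0.0198]
t 11.95 tcp in backrest mm [ 79.07  -0.51 143.12] F back [ 0.96 -0.52 -0.56] M [ 0.003  0.725 -0.019] gap 0.0769
```

View pics/side5.png

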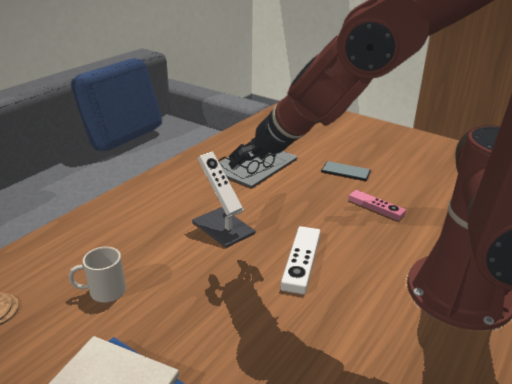

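The remote rests on the stand (220,185), pad end up and lower end on the ledge. The gripper is clear, and the mug, phone, tablet and glasses are where they were. I hand in the job.

```bash
python3 -c "
from cell import sign_off; print(sign_off())"
```

```text
the job is handed in; nothing more can be done
None
```

The small white remote is on the stand, face up and straight, with its arrow-pad end uppermost. I handed the job in at about 12 s of the 72 s; sign-off gives no verdict.

- **Slope:** I measured the backrest at about 43° from the camera depth. I lowered the remote parallel to it until it touched, peaking at about 16 N. I then eased off to about 7 N and slid it down until the ledge stopped it, at about 5 N along the slope.
- **Last checks after release:** Both ends of the face stood 20 mm above the backrest, so it lies flat. Its upper end is 162–163 mm up from the corner (99th-percentile depth points, remote 165 mm long), so by camera the lower end is within about 2–3 mm of the ledge.
- **Disagreement:** The two cameras differ by about 3–4 mm across the stand, but both put the remote within about 1–2 mm of the ledge middle.
- **Other objects:** The gripper was clear. The phone, tablet, glasses and mug looked unmoved in the last picture, but I didn't measure them.
- **Slips on the way:** The first move command was refused because I left out some keys, and nothing moved. The fingers pressed the table with about 10 N while gripping. The tool sprang about 3 mm down the slope when the fingers opened.

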